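# Check the slab roller's hand clutch lever

### The arm

A 7-joint arm with a two-finger parallel gripper is mounted at the origin on the work surface. World frame = base frame: x ahead of the robot, y to its left, z up, the work surface at z = 0. Lengths are in m, angles in rad, forces in N, time in s.
With the tool pointing down it reaches from about 0.4 to 0.85 m from the base axis. Payload 10.4 kg.
Tool frame: the origin (TCP) lies midway between the tips of the shut fingers; the grasp point (between the pads) lies 19 mm behind it (env.hold_point_z is the distance from the TCP to the grasp point, in m); z points along the fingers, y is the line along which they close (so a half turn about z gives the same grasp; the last joint's range is limited). The gripper opens to 87 mm and grips with 3 to 60 N. Pads are 19 mm wide; open, the fingers measure 117 mm over their backs; the gripper's body (75 mm by 190 mm) begins 51 mm behind the grasp point.
Start: joints at [1.223, 0.332, -0.065, 1.46, 0.022, 1.35, -0.088], TCP at [0.199, -0.592, 0.223] pointing down, gripper open.
Joint ranges: [-2.6, 2.6], [-0.5, 2.12], [-1.47, 1.34], [0.16, 2.42], [-1.27, 4.41], [0.06, 2.06], [-2.6, 2.6]. Speed limits (rad/s): [2.22, 2.22, 2.79, 2.79, 3.14, 3.14, 3.14].

### API

Orientations are given as a unit quaternion [x, y, z, w].
In Python, from plant import status, cams, env, nets gives the robot as it stands.
- The arm moves only by the tool arm_command, never from a script. Its argument "increments" is a list of rows, each an object of numbers: "tx", "ty", "tz": the shift along the tool's x, y, z in mm; "wx", "wy", "wz": the turn, a rotation vector about the tool's x, y, z in rad; "jaw": the finger opening in mm, from 0 to 87. In form: [{"tx": .., "ty": .., "tz": .., "wx": .., "wy": .., "wz": .., "jaw": ..}, ...]. A call has 1 to 5 rows; each row shifts and turns the commanded pose from where the row before left it, along the tool's axes as they then stand; what a row does not reach is not made up. A row lasts 1/8 s, in which the tool goes at most 62.5 mm and 10.7 degrees, less where a joint would pass 70% of its speed; a pose out of reach is approached as far as the arm can. A call with a gripper value outside its range is refused whole. The fingers move at their own pace and stop on an object; the grip force is fixed at half the most. Time passes only in rows, so rows that do not move let the fingers close. It gives the time, the measured TCP pose, the force, the opening and the grip force at its end, in the units of the state.
- status.get_obs(): the state, without advancing time (a new reading comes with each control period).
- cams.read_camera(name): name is "scene" or "top" or "wrist"; returns (picture, depth): 480x640x3 uint8, red, green, blue; 480x640 float32, m along the optical axis (not along the pixel's ray), 0 where there is no reading.
- cams.camera_info(name): a dict with "intrinsics" (3x3 intrinsics, pixels), "R" (3x3) and "t" (3): a world point X has camera coordinates R X + t. Camera axes: x right, y down, z forward; pixel columns grow to the right and rows downward; lengths in m; the calibration is good to about 2 mm. A picture is of the moment at which its call begins: read the wrist's pose just before it. camera_info takes no time and is no camera call; for the wrist camera it gives the pose at the moment of the call.
- env.sign_off(): hands the job in; it is judged then, once.
Trained networks look in the newest picture that a camera, given by its name, has taken for a name from the list of things; names that differ only in an ending like _2 or _b are one class to them, and where a whole thing is asked for, a point or a joint stands for the part that bears it (a point fixed in the world has none). Each returns a list of dicts, best first, with "p" (0 to 1); they miss things now and then, are a little off and sometimes report something else, mostly with a low value. They report only what shows in the picture. A call takes as long as a camera call.
- nets.silhouettes(camera, thing): "pixels" (480x640 bool, what is visible of it) and "box" ([left, top, width, height] in pixels, round what is visible of it).
- nets.tip_of(camera, thing): "centre" ([column, row] in pixels: a listed point, or the origin of a listed thing).
The state is a dict: "time_s": time; "q": joint angles; "joint_vel": joint speeds; "effort": joint torques, N m; "eef_pos": TCP position; "orientation": TCP orientation; "contact_force": force on the tool from outside, world axes, zero at the start; "wrist_torque": the same for the moment, N m; "grip_width": opening from 0.0 (shut) to 1.0 (fully open); "grip_force": force on a finger pad.
Only numpy, scipy, OpenCV 4.12 (cv2) and the standard library are available. Lean on these libraries where they do the work, as an engineer would, in place of code of your own. Each camera call takes 0.05 s, during which the arm holds its last target. There are 200 camera calls.

### The job

Check the hand clutch of the slab roller: with the fingers on the outer side of the long lever, press it in until it comes up against its stop, short of the grip bar, and hold it there firmly, without forcing it, for a good second. Then let it ease all the way back out under your fingers rather than snap, and come clear. Do not pinch the lever or touch the bar, and leave the short ball-ended lever and the things on the bench alone.

Things in the scene. Friction and masses are not known exactly. Their poses are not given: they have to be found in the camera images.
- roller: Grey bench slab roller, fixed. Origin on the bench under the grip bar's middle; x from levers over bar to rollers (away from the robot), y left along the bar, z up. End posts at y +-168 mm, 36 x 24, 160 mm high; brackets on the bar at y +-130, tops at 157. Base plate 20 mm high. Beyond the bar a bed and roller, under 120 mm. Before it (x below -75 mm) only levers stick out, and the rib lies there.
- grip_bar: Fixed black rubber-covered round bar, 28 mm diameter, 320 mm long along the roller's y axis; origin at its middle, 140 mm above the bench.
- clutch_pivot (a point): On the upright hinge axis of the long aluminium lever, at its mid height, 140 mm above the bench, 40 mm in front of the bar's axis and 130 mm left of its middle. Axes turn with the lever: -y runs along the blade to its free end, -x is the outward normal of the face to press (away from the bar), z up.
- clutch_pad (a point): The place to press: on the long lever's outer face (away from the bar), 110 mm from the pivot along the blade, at mid height; axes as clutch_pivot. The blade is straight, 8 mm thick, 20 mm high (130 to 150 mm above the bench), and its rounded end lies 154 mm from the pivot.
- clutch_lever (a joint): Long lever's angle, rad: 0 = out (sprung, splayed 0.38 from the bar), growing as it is pressed in, counter-clockwise from above; stop at 0.36, nearly parallel to the bar, 20 to 25 mm short of it. Travel at the pad 40 mm; about 3 N moves it off, 9 N reaches the stop. Let go at once it snaps out; over 3 rad/s (0.33 m/s at the pad) is a snap.
- lock_lever (a joint): Angle of the short lever (the roller's gap lock) at the right end of the bar in rad: 0 fully out; to be left there.
- lock_ball (a point): Centre of the 22 mm ball on the free end of the short aluminium lever, 70 mm from its pivot, 140 mm above the bench. Its tip lies about 50 mm to the right of the long lever's free end.
- bowl: Unfired fluted clay bowl standing upside down on the bench beside the roller, 108 mm across, 62 mm high; origin at the centre of its underside.
- mug: White mug on the bench beside the roller, 76 mm across, 85 mm high, handle at its +y; origin at the centre of its underside.
- rib: Flat wooden rib on the bench in front of the levers, 50 x 100 x 10 mm; origin at the centre of its underside.

How it is judged:
On the way, in this order (a step that is already met when the one before it is completed fails the run):
1. the fingers press the long lever against its stop for 0.8 s (value of joint clutch_lever above 0.335 rad and contact force between the fingers and clutch_lever above 5 N), for 0.8 s.
2. the long lever is back out (value of joint clutch_lever below 0.03 rad), for 0.1 s.
At the end, for the whole second after the job is handed in: The long lever was held at its stop (within 0.025 rad, with over 5 N of the fingers on it) for 0.8 s and is fully out again (below 0.03 rad); the short lever is out (below 0.04 rad); bowl, mug and rib are within 15 mm of where they stood (value of joint clutch_lever below 0.03 rad and value of joint lock_lever below 0.04 rad and distance of each of bowl, mug, rib from where it was at the start of the episode below 0.015 m); the robot touches nothing.
It fails at once if the lever is forced: more than 45 N (contact force between the fingers and clutch_lever above 45 N).
It fails at once if the lever snaps back faster than 3 rad/s (velocity of joint clutch_lever below -3 rad/s).
It fails at once if the lever is touched from the bar's side or taken between the fingers (contact force between the fingers and clutch_lever above 0.5 N and x of the grasp point in the frame of clutch_pivot above -0.006 m).
It fails at once if the fingers touch the grip bar (contact force between the fingers and grip_bar above 1 N).
It fails at once if the short lever, bowl, mug or rib is moved or lifted (value of joint lock_lever above 0.04 rad or distance of any of bowl, mug, rib from where it was at the start of the episode above 0.015 m).
It also fails if it takes over 37 s, if anything falls off the work surface, if the arm or the gripper's body presses on something with over 40 N, if the wrist force passes 120 N, or if a joint passes its speed limit or range.

## Working session

There is one attempt and no reset: what is moved stays moved. The work goes in short steps, Python scripts to look and compute and a tool call to move; the robot and the scene stay as the last step left them, time stands still between calls to the robot, and variables do not carry over. Pictures are saved under pics/ and viewed, at most 10 in all, crops included, and the job is handed in when it is done.

Besides the shell and the picture viewer there is one more tool, called as a command line: name --argument value ..., lists and objects as JSON in quotes. arm_command: Moves the arm, as the interface text tells. Its arguments: {"type":"object","properties":{"increments":{"type":"array"}},"required":["increments"]}

```bash
mkdir -p pics
cat > h.py <<'E'
import numpy as np, cv2
from plant import status, cams, env, nets
def pt(cam,uv,depth,r=2):
    i=cams.camera_info(cam);K=np.array(i["intrinsics"]);R=np.array(i["R"]);t=np.array(i["t"])
    u,v=map(int,np.round(uv));d=depth[max(0,v-r):v+r+1,max(0,u-r):u+r+1];d=np.median(d[d>0])
    return R.T@(np.linalg.inv(K)@[uv[0],uv[1],1]*d-t)
def ptz(cam,uv,z):
    i=cams.camera_info(cam);K=np.array(i["intrinsics"]);R=np.array(i["R"]);t=np.array(i["t"])
    c=-R.T@t;d=R.T@np.linalg.inv(K)@[uv[0],uv[1],1]
    return c+d*(z-c[2])/d[2]
E
python3 - <<'E'
from h import *
s=status.get_obs();print({k:np.round(s[k],3) for k in s})
ims=[]
for c in("scene","top"):
    im,d=cams.read_camera(c);cv2.imwrite(f"pics/{c}0.png",im[...,::-1])
    for n,z in(("clutch_pad",.14),("clutch_pivot",.14),("lock_ball",.14),("grip_bar",.14),("bowl",0),("mug",0),("rib",0)):
        r=nets.tip_of(c,n)
        if r: print(c,n,round(r[0]["p"],2),np.round(r[0]["centre"]),np.round(ptz(c,r[0]["centre"],z),3),np.round(pt(c,r[0]["centre"],d),3))
E
```

```text
{'time_s': np.float64(0.0), 'q': array([ 1.223,  0.333, -0.065,  1.461,  0.022,  1.35 , -0.088]), 'joint_vel': array([-0.002,  0.001, -0.001,  0.001, -0.001, -0.001,  0.001]), 'effort': array([-0.0000e+00, -6.2327e+01,  2.5000e-02, -3.8991e+01, -6.1000e-02,
        4.0000e-02,  0.0000e+00]), 'eef_pos': array([ 0.199, -0.592,  0.222]), 'orientation': array([ 0.987,  0.162, -0.   , -0.001]), 'contact_force': array([ 0.702, -0.097, -0.318]), 'wrist_torque': array([ 0.055, -0.029,  0.035]), 'grip_force': np.float64(0.0), 'grip_width': np.float64(0.999)}
scene clutch_pad 0.68 [338. 222.] [0.497 0.045 0.14 ] [0.404 0.066 0.002]
scene clutch_pivot 0.9 [391. 244.] [0.566 0.143 0.14 ] [0.572 0.14  0.151]
scene lock_ball 0.72 [329. 288.] [0.648 0.002 0.14 ] [0.59  0.014 0.02 ]
scene grip_bar 0.75 [321. 258.] [ 0.579 -0.003  0.14 ] [ 0.587 -0.005  0.154]
scene bowl 0.83 [202. 262.] [ 0.478 -0.27   0.   ] [ 0.508 -0.26   0.051]
scene mug 0.79 [450. 279.] [0.592 0.297 0.   ] [0.622 0.272 0.063]
scene rib 0.95 [312. 224.] [ 0.401 -0.001 -0.   ] [ 0.408 -0.002  0.01 ]
top clutch_pad 0.58 [302. 249.] [0.505 0.042 0.14 ] [0.508 0.047 0.002]
top clutch_pivot 0.53 [258. 220.] [0.567 0.144 0.14 ] [0.566 0.142 0.156]
top lock_ball 0.76 [346. 246.] [ 0.515 -0.055  0.14 ] [ 0.515 -0.054  0.149]
top grip_bar 0.89 [318. 212.] [0.589 0.01  0.14 ] [0.587 0.01  0.154]
top bowl 0.58 [425. 265.] [ 0.475 -0.268  0.   ] [ 0.476 -0.253  0.062]
top mug 0.88 [210. 212.] [0.596 0.288 0.   ] [0.588 0.269 0.077]
top rib 0.95 [322. 289.] [ 0.406 -0.006  0.   ] [ 0.407 -0.006  0.009]
```

View pics/scene0.png

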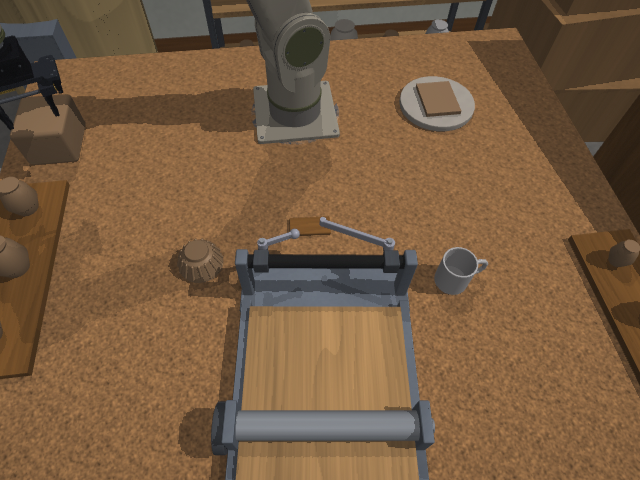

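View pics/top0.png

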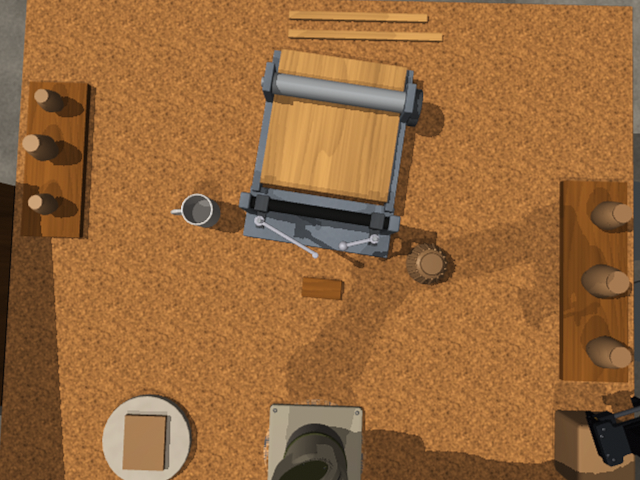

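The scene view shows the long lever from its pivot at (391,244) to its tip at (323,221). In the top view it runs from (260,221) to (315,255). The lock ball is at (343,246) and the rib at (322,289), clear of the press path. The scene net's lock_ball point is off, so I'm using the top one.

Run:
```python
from h import *
im,d=cams.read_camera("top");i=cams.camera_info("top");K=np.array(i["intrinsics"]);R=np.array(i["R"]);t=np.array(i["t"])
v,u=np.mgrid[:480,:640];P=((np.stack([u,v,np.ones_like(u)],-1)@np.linalg.inv(K).T)*d[...,None]-t)@R
def fit(m,n):
    p=P[m];p=p[(p[:,2]>.13)&(p[:,2]<.165)];c=np.median(p,0)
    l=cv2.fitLine(p[:,:2].astype(np.float32),cv2.DIST_HUBER,0,.01,.01).ravel()
    print(n,len(p),np.round(l,3),np.round(p.min(0),3),np.round(p.max(0),3),np.degrees(np.arctan2(l[1],l[0]))); return p,l
for n in("grip_bar","clutch_lever","lock_lever"):
    r=nets.silhouettes("top",n)
    if r: print(r[0]["p"],r[0]["box"]); p,l=fit(r[0]["pixels"],n)
    if r and n=="clutch_lever": print(np.round(p[np.argsort(p[:,1])][::8],3).tolist())
s=status.get_obs();q=s["orientation"];print(s["eef_pos"],2*np.arctan2(q[1],q[0]),env.hold_point_z)
```

```text
0.78 [251.2, 199.4, 137.2, 28.1]
grip_bar 1276 [0.128 0.992 0.588 0.005] [ 0.557 -0.147  0.14 ] [0.616 0.16  0.159] 82.62419
0.56 [254.4, 214.9, 64.1, 42.2]
clutch_lever 278 [0.486 0.874 0.536 0.087] [0.49  0.011 0.132] [0.576 0.152 0.16 ] 60.912178
[[0.49, 0.011, 0.153], [0.499, 0.014, 0.152], [0.494, 0.018, 0.15], [0.501, 0.02, 0.151], [0.505, 0.025, 0.153], [0.505, 0.031, 0.154], [0.507, 0.036, 0.153], [0.507, 0.041, 0.15], [0.509, 0.045, 0.15], [0.511, 0.05, 0.151], [0.516, 0.054, 0.148], [0.52, 0.059, 0.151], [0.522, 0.063, 0.152], [0.526, 0.068, 0.153], [0.528, 0.072, 0.15], [0.528, 0.077, 0.15], [0.535, 0.082, 0.15], [0.537, 0.088, 0.151], [0.543, 0.095, 0.151], [0.546, 0.1, 0.149], [0.547, 0.106, 0.154], [0.549, 0.111, 0.152], [0.552, 0.115, 0.152], [0.554, 0.12, 0.151], [0.554, 0.124, 0.152], [0.563, 0.129, 0.151], [0.558, 0.131, 0.15], [0.563, 0.134, 0.149], [0.564, 0.136, 0.153], [0.568, 0.138, 0.156], [0.574, 0.139, 0.148], [0.576, 0.141, 0.151], [0.558, 0.145, 0.151], [0.558, 0.147, 0.15], [0.567, 0.15, 0.149]]
0.53 [338.2, 235.4, 42.0, 14.1]
lock_lever 176 [ 0.218 -0.976  0.522 -0.073] [ 0.507 -0.124  0.14 ] [ 0.538 -0.037  0.158] -77.41688
[ 0.19947787 -0.59232696  0.22258295] 0.32476872419542896 0.0187
```

arm_command --increments '[{"jaw": 0},{"jaw": 0}]'

```text
invalid input
```

arm_command --increments '[{"tx": 31.4,"ty": -35.9,"tz": 0,"wx": 0,"wy": 0,"wz": 0,"jaw": 0},{"tx": 31.4,"ty": -35.9,"tz": 0,"wx": 0,"wy": 0,"wz": 0,"jaw": 0},{"tx": 31.4,"ty": -35.9,"tz": 0,"wx": 0,"wy": 0,"wz": 0,"jaw": 0},{"tx": 31.4,"ty": -35.9,"tz": 0,"wx": 0,"wy": 0,"wz": 0,"jaw": 0},{"tx": 31.4,"ty": -35.9,"tz": 0,"wx": 0,"wy": 0,"wz": 0,"jaw": 0}]'

```text
time_s: 1.62
eef_pos: [0.2915, -0.3707, 0.2228]
orientation: [0.987, 0.162, 0.0, 0.0]
contact_force: [1.6, -0.8, -0.4]
grip_width: 0.514
grip_force: 0.0
```

arm_command --increments '[{"tx": 31.4,"ty": -35.9,"tz": 0,"wx": 0,"wy": 0,"wz": 0,"jaw": 0},{"tx": 31.4,"ty": -35.9,"tz": 0,"wx": 0,"wy": 0,"wz": 0,"jaw": 0},{"tx": 31.4,"ty": -35.9,"tz": 0,"wx": 0,"wy": 0,"wz": 0,"jaw": 0},{"tx": 31.4,"ty": -35.9,"tz": 0,"wx": 0,"wy": 0,"wz": 0,"jaw": 0},{"tx": 31.4,"ty": -35.9,"tz": 0,"wx": 0,"wy": 0,"wz": 0,"jaw": 0}]'

```text
time_s: 2.25
eef_pos: [0.3829, -0.1504, 0.2228]
orientation: [0.987, 0.162, 0.0, 0.0]
contact_force: [0.4, -0.1, -0.7]
grip_width: 0.018
grip_force: 0.0
```

arm_command --increments '[{"tx": 31.4,"ty": -35.9,"tz": 0,"wx": 0,"wy": 0,"wz": 0,"jaw": 0},{"tx": 31.4,"ty": -35.9,"tz": 0,"wx": 0,"wy": 0,"wz": 0,"jaw": 0},{"tx": 31.4,"ty": -35.9,"tz": 0,"wx": 0,"wy": 0,"wz": 0,"jaw": 0},{"tx": 31.4,"ty": -35.9,"tz": 0,"wx": 0,"wy": 0,"wz": 0,"jaw": 0},{"tx": 31.4,"ty": -35.9,"tz": 0,"wx": 0,"wy": 0,"wz": 0,"jaw": 0}]'

```text
time_s: 2.88
eef_pos: [0.4745, 0.0696, 0.2229]
orientation: [0.987, 0.161, 0.0, 0.0]
contact_force: [1.5, -0.5, 0.3]
grip_width: 0.005
grip_force: 0.0
```

arm_command --increments '[{"tx": 0,"ty": 0,"tz": 0,"wx": 0,"wy": 0,"wz": 0.167,"jaw": 0},{"tx": 0,"ty": 0,"tz": 0,"wx": 0,"wy": 0,"wz": 0.167,"jaw": 0},{"tx": 0,"ty": 0,"tz": 0,"wx": 0,"wy": 0,"wz": 0.167,"jaw": 0},{"tx": 0,"ty": 0,"tz": 0,"wx": 0,"wy": 0,"wz": 0.167,"jaw": 0},{"tx": 0,"ty": 0,"tz": 0,"wx": 0,"wy": 0,"wz": 0.165,"jaw": 0}]'

```text
time_s: 3.5
eef_pos: [0.474, 0.0683, 0.2227]
orientation: [0.967, -0.254, 0.0, 0.0]
contact_force: [-0.1, -0.1, 0.6]
grip_width: 0.003
grip_force: 0.0
```

Run:
```python
from h import *
s=status.get_obs();q=s["orientation"];print(s["time_s"],s["eef_pos"],2*np.arctan2(q[1],q[0]),s["grip_width"],s["contact_force"],np.round(s["q"],2))
im,d=cams.read_camera("wrist");cv2.imwrite("pics/w1.png",im[...,::-1])
for n,z in(("clutch_pad",.14),("clutch_pivot",.14),("lock_ball",.14)):
    r=nets.tip_of("wrist",n)
    if r: print(n,r[0]["p"],np.round(r[0]["centre"]),ptz("wrist",r[0]["centre"],z))
```

```text
3.5 [0.47401864 0.06831102 0.22265416] -0.5136805495267419 0.0028698642828704326 [-0.13185059 -0.07489253  0.5795749 ] [ 0.53  0.06 -0.78  1.8   0.04  1.3  -2.35]
clutch_pad 0.88 [330. 182.] [0.50874807 0.04342551 0.14      ]
clutch_pivot 0.66 [418. 224.] [0.45722545 0.00671351 0.14      ]
lock_ball 0.94 [462.  97.] [ 0.51533886 -0.04962881  0.14      ]
```

View pics/w1.png

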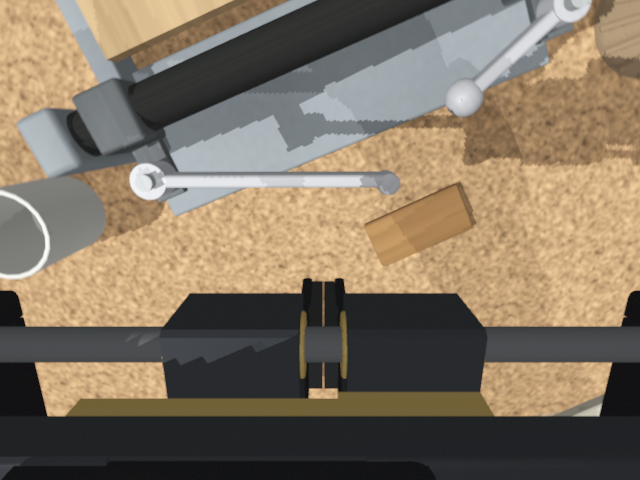

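The wrist view shows the blade lying level from (148,181) to (388,182), squarely ahead of the shut fingers at column 323. The ball at (463,97) and the rib at (420,225) are clear, so I'll go down and then forward.

arm_command --increments '[{"tx": 0,"ty": 0,"tz": 34,"wx": 0,"wy": 0,"wz": 0,"jaw": 0},{"tx": 0,"ty": 0,"tz": 34,"wx": 0,"wy": 0,"wz": 0,"jaw": 0},{"tx": 0,"ty": 0,"tz": 33,"wx": 0,"wy": 0,"wz": 0,"jaw": 0},{"tx": 10,"ty": 0,"tz": 0,"wx": 0,"wy": 0,"wz": 0,"jaw": 0},{"tx": 10,"ty": 0,"tz": 0,"wx": 0,"wy": 0,"wz": 0,"jaw": 0}]'

```text
time_s: 4.32
eef_pos: [0.493, 0.0582, 0.1229]
orientation: [0.968, -0.251, 0.001, -0.0]
contact_force: [1.4, 0.5, 0.2]
grip_width: 0.004
grip_force: 0.0
```

arm_command --increments '[{"tx": 3,"ty": 0,"tz": 0,"wx": 0,"wy": 0,"wz": 0,"jaw": 0},{"tx": 3,"ty": 0,"tz": 0,"wx": 0,"wy": 0,"wz": 0,"jaw": 0},{"tx": 3,"ty": 0,"tz": 0,"wx": 0,"wy": 0,"wz": 0,"jaw": 0},{"tx": 3,"ty": 0,"tz": 0,"wx": 0,"wy": 0,"wz": 0,"jaw": 0},{"tx": 0,"ty": 0,"tz": 0,"wx": 0,"wy": 0,"wz": 0,"jaw": 0}]'

```text
time_s: 4.95
eef_pos: [0.5016, 0.053, 0.1215]
orientation: [0.968, -0.251, -0.0, 0.0]
contact_force: [-3.6, 1.0, 2.8]
grip_width: 0.008
grip_force: 2.0
```

arm_command --increments '[{"tx": 3.3,"ty": 0.4,"tz": 0,"wx": 0,"wy": 0,"wz": -0.03,"jaw": 0},{"tx": 3.3,"ty": 0.4,"tz": 0,"wx": 0,"wy": 0,"wz": -0.03,"jaw": 0},{"tx": 3.3,"ty": 0.4,"tz": 0,"wx": 0,"wy": 0,"wz": -0.03,"jaw": 0},{"tx": 3.3,"ty": 0.4,"tz": 0,"wx": 0,"wy": 0,"wz": -0.03,"jaw": 0},{"tx": 3.3,"ty": 0.4,"tz": 0,"wx": 0,"wy": 0,"wz": -0.03,"jaw": 0}]'

```text
time_s: 5.58
eef_pos: [0.5157, 0.0444, 0.1215]
orientation: [0.984, -0.177, -0.0, -0.0]
contact_force: [-5.4, 4.5, 3.7]
grip_width: 0.003
grip_force: 3.4
```

arm_command --increments '[{"tx": 3.3,"ty": 0.4,"tz": 0,"wx": 0,"wy": 0,"wz": -0.03,"jaw": 0},{"tx": 3.3,"ty": 0.4,"tz": 0,"wx": 0,"wy": 0,"wz": -0.03,"jaw": 0},{"tx": 3.3,"ty": 0.4,"tz": 0,"wx": 0,"wy": 0,"wz": -0.03,"jaw": 0},{"tx": 3.3,"ty": 0.4,"tz": 0,"wx": 0,"wy": 0,"wz": -0.03,"jaw": 0},{"tx": 0,"ty": 0,"tz": 0,"wx": 0,"wy": 0,"wz": 0,"jaw": 0}]'

```text
time_s: 6.2
eef_pos: [0.5275, 0.0391, 0.1214]
orientation: [0.993, -0.117, -0.001, -0.0]
contact_force: [-7.6, 4.7, 5.7]
grip_width: 0.001
grip_force: 4.2
```

```bash
cat > st.py <<'E'
from h import *
s=status.get_obs();q=s["orientation"];yaw=2*np.arctan2(q[1],q[0]);e=np.array(s["eef_pos"]);piv=np.array([.567,.143])
c=np.array([np.cos(yaw),np.sin(yaw)]);r=e[:2]-piv
# lever angle whose face (13.5 mm off centre plane) touches the tcp, assuming flat contact
L=np.hypot(*r);a=np.arctan2(r[1],r[0]);a0=np.arctan2(-.11,-.0135);base=-.508
print(s["time_s"],e,"yaw",yaw,"lever~",(a-a0-base+np.pi)%(2*np.pi)-np.pi,"L",L,"Fx",c@s["contact_force"][:2],s["contact_force"])
E
python3 st.py
```

```text
6.2 [0.527453   0.03911768 0.12142648] yaw -0.23547704646825798 lever~ 0.2663664276232627 L 0.11115530127122626 Fx -8.507450452738121 [-7.62996987  4.66357282  5.74727633]
```

arm_command --increments '[{"tx": 2.2,"ty": 0.3,"tz": 0,"wx": 0,"wy": 0,"wz": -0.02,"jaw": 0},{"tx": 2.2,"ty": 0.3,"tz": 0,"wx": 0,"wy": 0,"wz": -0.02,"jaw": 0},{"tx": 2.2,"ty": 0.3,"tz": 0,"wx": 0,"wy": 0,"wz": -0.02,"jaw": 0},{"tx": 2.2,"ty": 0.3,"tz": 0,"wx": 0,"wy": 0,"wz": -0.02,"jaw": 0},{"tx": 0,"ty": 0,"tz": 0,"wx": 0,"wy": 0,"wz": 0,"jaw": 0}]'

```text
time_s: 6.82
eef_pos: [0.5347, 0.0366, 0.1213]
orientation: [0.997, -0.077, -0.002, -0.0]
contact_force: [-13.7, 4.1, 9.6]
grip_width: 0.005
grip_force: 7.0
```

```bash
python3 st.py
```

```text
6.825 [0.53465956 0.03658679 0.12133327] yaw -0.15502838941956543 lever~ 0.3350730525158867 L 0.1112190433245991 Fx -14.14557246643545 [-13.67574677   4.10494471   9.59495273]
```

arm_command --increments '[{"tx": 1,"ty": 0,"tz": 0,"wx": 0,"wy": 0,"wz": 0,"jaw": 0},{"tx": 1,"ty": 0,"tz": 0,"wx": 0,"wy": 0,"wz": 0,"jaw": 0},{"tx": 0,"ty": 0,"tz": 0,"wx": 0,"wy": 0,"wz": 0,"jaw": 0}]'

```text
time_s: 7.2
eef_pos: [0.535, 0.0365, 0.1212]
orientation: [0.997, -0.077, -0.004, 0.0]
contact_force: [-22.7, 5.2, 15.5]
grip_width: 0.007
grip_force: 11.6
```

```bash
python3 st.py
```

```text
7.2 [0.53498049 0.03650267 0.12117886] yaw -0.1548295710150664 lever~ 0.338054255196083 L 0.11120670377985747 Fx -23.240084257761815 [-22.70761166   5.21429254  15.52745465]
```

arm_command --increments '[{"tx": 0,"ty": 0,"tz": 0,"wx": 0,"wy": 0,"wz": 0,"jaw": 0},{"tx": 0,"ty": 0,"tz": 0,"wx": 0,"wy": 0,"wz": 0,"jaw": 0},{"tx": 0,"ty": 0,"tz": 0,"wx": 0,"wy": 0,"wz": 0,"jaw": 0},{"tx": 0,"ty": 0,"tz": 0,"wx": 0,"wy": 0,"wz": 0,"jaw": 0},{"tx": 0,"ty": 0,"tz": 0,"wx": 0,"wy": 0,"wz": 0,"jaw": 0}]'

```text
time_s: 7.82
eef_pos: [0.535, 0.0365, 0.1212]
orientation: [0.997, -0.077, -0.004, 0.0]
contact_force: [-22.5, 5.1, 16.0]
grip_width: 0.001
grip_force: 11.6
```

arm_command --increments '[{"tx": 0,"ty": 0,"tz": 0,"wx": 0,"wy": 0,"wz": 0,"jaw": 0},{"tx": 0,"ty": 0,"tz": 0,"wx": 0,"wy": 0,"wz": 0,"jaw": 0},{"tx": 0,"ty": 0,"tz": 0,"wx": 0,"wy": 0,"wz": 0,"jaw": 0},{"tx": 0,"ty": 0,"tz": 0,"wx": 0,"wy": 0,"wz": 0,"jaw": 0},{"tx": 0,"ty": 0,"tz": 0,"wx": 0,"wy": 0,"wz": 0,"jaw": 0}]'

```text
time_s: 8.45
eef_pos: [0.535, 0.0365, 0.1212]
orientation: [0.997, -0.077, -0.004, 0.0]
contact_force: [-22.4, 5.6, 15.3]
grip_width: 0.005
grip_force: 11.6
```

```bash
python3 st.py
python3 - <<'E'
from h import *
im,d=cams.read_camera("scene");cv2.imwrite("pics/s2.png",cv2.resize(im[180:320,220:440,::-1],None,fx=3.4,fy=3.4))
E
```

```text
8.45 [0.53498488 0.0365069  0.12121459] yaw -0.15483546106379878 lever~ 0.3380810263945029 L 0.1112013827050583 Fx -22.982281506488075 [-22.38024635   5.63990265  15.27518398]
```

View pics/s2.png

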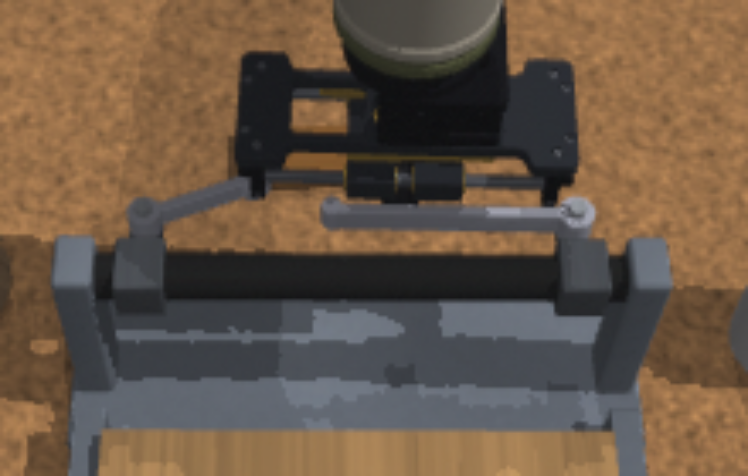

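The crop shows the blade, from (330,213) to (578,213), nearly parallel to the bar with a clear gap. The force has held steady at about 27 N total for over 1.2 s, so the lever is at its stop. I'll ease it back now.

arm_command --increments '[{"tx": -2,"ty": 0,"tz": 0,"wx": 0,"wy": 0,"wz": 0,"jaw": 0},{"tx": -2.2,"ty": -0.3,"tz": 0,"wx": 0,"wy": 0,"wz": 0.02,"jaw": 0},{"tx": -2.2,"ty": -0.3,"tz": 0,"wx": 0,"wy": 0,"wz": 0.02,"jaw": 0},{"tx": -2.2,"ty": -0.3,"tz": 0,"wx": 0,"wy": 0,"wz": 0.02,"jaw": 0},{"tx": -2.2,"ty": -0.3,"tz": 0,"wx": 0,"wy": 0,"wz": 0.02,"jaw": 0}]'

```text
time_s: 9.12
eef_pos: [0.5271, 0.0392, 0.1214]
orientation: [0.993, -0.118, -0.001, -0.0]
contact_force: [-7.7, 5.2, 4.5]
grip_width: 0.006
grip_force: 4.1
```

arm_command --increments '[{"tx": -3.3,"ty": -0.4,"tz": 0,"wx": 0,"wy": 0,"wz": 0.03,"jaw": 0},{"tx": -3.3,"ty": -0.4,"tz": 0,"wx": 0,"wy": 0,"wz": 0.03,"jaw": 0},{"tx": -3.3,"ty": -0.4,"tz": 0,"wx": 0,"wy": 0,"wz": 0.03,"jaw": 0},{"tx": -3.3,"ty": -0.4,"tz": 0,"wx": 0,"wy": 0,"wz": 0.03,"jaw": 0},{"tx": -3.3,"ty": -0.4,"tz": 0,"wx": 0,"wy": 0,"wz": 0.03,"jaw": 0}]'

```text
time_s: 9.75
eef_pos: [0.5125, 0.046, 0.1215]
orientation: [0.981, -0.192, -0.0, -0.001]
contact_force: [-4.5, 5.9, 1.9]
grip_width: 0.004
grip_force: 2.8
```

```bash
python3 st.py
```

```text
9.75 [0.51250252 0.04598837 0.12146217] yaw -0.38672872614851816 lever~ 0.1182877110724685 L 0.11127097958124411 Fx -6.448785432109431 [-4.54149807  5.94623621  1.90453957]
```

arm_command --increments '[{"tx": -3.3,"ty": -0.4,"tz": 0,"wx": 0,"wy": 0,"wz": 0.03,"jaw": 0},{"tx": -3.3,"ty": -0.4,"tz": 0,"wx": 0,"wy": 0,"wz": 0.03,"jaw": 0},{"tx": -3.3,"ty": -0.4,"tz": 0,"wx": 0,"wy": 0,"wz": 0.03,"jaw": 0},{"tx": -3.3,"ty": -0.4,"tz": 0,"wx": 0,"wy": 0,"wz": 0.03,"jaw": 0},{"tx": -3,"ty": 0,"tz": 0,"wx": 0,"wy": 0,"wz": 0,"jaw": 0}]'

```text
time_s: 10.38
eef_pos: [0.499, 0.0533, 0.1215]
orientation: [0.968, -0.251, 0.0, -0.0]
contact_force: [0.1, 0.0, 0.1]
grip_width: 0.005
grip_force: 0.0
```

arm_command --increments '[{"tx": -3,"ty": 0,"tz": 0,"wx": 0,"wy": 0,"wz": 0,"jaw": 0},{"tx": -3,"ty": 0,"tz": 0,"wx": 0,"wy": 0,"wz": 0,"jaw": 0},{"tx": -10,"ty": 0,"tz": 0,"wx": 0,"wy": 0,"wz": 0,"jaw": 0},{"tx": -15,"ty": 0,"tz": 0,"wx": 0,"wy": 0,"wz": 0,"jaw": 0},{"tx": 0,"ty": 0,"tz": 0,"wx": 0,"wy": 0,"wz": 0,"jaw": 0}]'

```text
time_s: 11.0
eef_pos: [0.4708, 0.069, 0.1216]
orientation: [0.968, -0.251, 0.0, 0.0]
contact_force: [0.8, -0.0, 0.0]
grip_width: 0.007
grip_force: 0.0
```

arm_command --increments '[{"tx": 0,"ty": 0,"tz": -40,"wx": 0,"wy": 0,"wz": 0,"jaw": 0},{"tx": 0,"ty": 0,"tz": -40,"wx": 0,"wy": 0,"wz": 0,"jaw": 0},{"tx": 0,"ty": 0,"tz": -20,"wx": 0,"wy": 0,"wz": 0,"jaw": 0},{"tx": 0,"ty": 0,"tz": 0,"wx": 0,"wy": 0,"wz": 0,"jaw": 0},{"tx": 0,"ty": 0,"tz": 0,"wx": 0,"wy": 0,"wz": 0,"jaw": 0}]'

```text
time_s: 11.62
eef_pos: [0.4714, 0.0681, 0.2206]
orientation: [0.968, -0.251, -0.0, 0.0]
contact_force: [-0.0, 0.1, -0.5]
grip_width: 0.008
grip_force: 0.0
```

```bash
python3 st.py
python3 - <<'E'
from h import *
im,d=cams.read_camera("wrist");cv2.imwrite("pics/w3.png",im[...,::-1])
E
```

```text
11.625 [0.4713863  0.06808123 0.22060821] yaw -0.5083836035910652 lever~ -0.27604579554210185 L 0.12146934042161998 Fx -0.08612094449844104 [-0.02953482  0.12392265 -0.48705191]
```

View pics/w3.png

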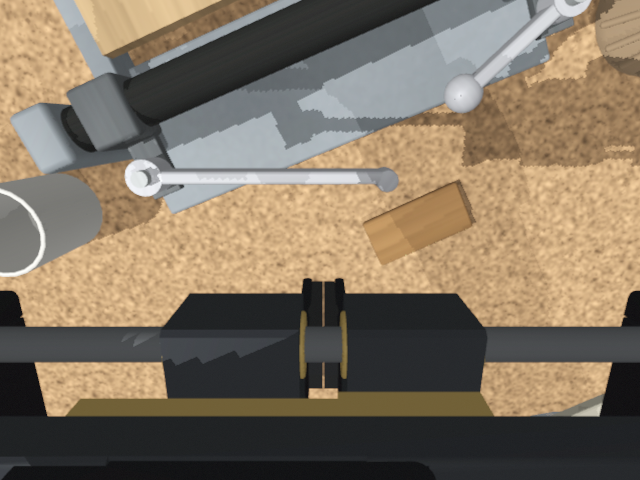

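The lever is level again from (145,178) to (387,179), as it was before the press. The ball at (464,93), the rib and the mug look unmoved, and the arm is clear.

```bash
python3 -c "
from plant import env
print(env.sign_off())"
```

```text
the job is handed in; nothing more can be done
None
```

I pressed the clutch lever to its stop, held it there for over 1.2 s at about 27 N and eased it back out under the fingers; the arm is clear, nothing else looks moved, and the job is handed in (sign-off returned no verdict).

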